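# Close up the grinding discs and torch spares before the sparks fly

### The arm

A 7-joint arm with a two-finger parallel gripper is mounted at the origin on the work surface. World frame = base frame: x ahead of the robot, y to its left, z up, the work surface at z = 0. Lengths are in m, angles in rad, forces in N, time in s.
With the tool pointing down it reaches from about 0.425 to 0.975 m from the base axis. Payload 16.7 kg.
Tool frame: the origin (TCP) lies between the finger pads; the fingertips stand 11 mm ahead of it and the grasp point (between the pads) lies 8 mm behind it; z points along the fingers, y is the line along which they close (so a half turn about z gives the same grasp; the last joint's range is limited). The gripper opens to 85 mm and grips with 20 to 120 N. Pads are 22 mm wide; open, the fingers measure 114 mm over their backs; the gripper's body (76 mm by 85 mm) begins 54 mm behind the grasp point. The pads swing forward as they close: fully open they stand 13 mm farther back than shut.
Start: joints at [-1.44, 0.426, 0.074, 1.606, -0.034, 1.111, -0.067], TCP at [0.187, 0.649, 0.242] pointing down, gripper open.
Joint ranges: [-2.85, 2.85], [-0.5, 2.14], [-1.23, 1.37], [0.21, 2.46], [-1.02, 4.16], [0.16, 2.05], [-2.73, 2.73]. Speed limits (rad/s): [1.89, 1.89, 2.39, 2.39, 3.01, 3.01, 3.01].

### API

Orientations are given as a unit quaternion [w, x, y, z].
In Python, from station import sensors, eyes, job gives the robot as it stands. The module is installed in compiled form; this text tells all that it offers.
- The arm moves only by the shell command python3 -m inch 'ROWS' [FORCE]. ROWS is text: rows parted by semicolons, each of 7 numbers parted by spaces: the shift along the tool's x, y, z in m, then the turn, a rotation vector about the tool's x, y, z in rad, then the opening, from 0 (shut) to 1 (fully open). In form: tx ty tz ax ay az hand; .... A call has 1 to 8 rows; each row shifts and turns the commanded pose from where the row before left it, along the tool's axes as they then stand; what a row does not reach is not made up. A row lasts 1/8 s, in which the tool goes at most 62.5 mm and 10.7 degrees, less where a joint would pass 70% of its speed; a pose out of reach is approached as far as the arm can. A call with a gripper value outside its range is refused whole. The fingers move at their own pace and stop on an object; FORCE is the grip in N (left out, the last holds). Time passes only in rows, so rows that do not move let the fingers close. It gives the time, the measured TCP pose, the force, the opening and the grip force at its end, in the units of the state.
- sensors.get_obs(): the state, without advancing time (a new reading comes with each control period).
- eyes.grab_frame(name): name is "scene" or "top"; returns a dict with "frame" (480x640x3 uint8, red, green, blue), "z_map" (480x640 float32, m along the optical axis (not along the pixel's ray), 0 where there is no reading), "camera_matrix" (3x3 intrinsics, pixels), "k1" (the pictures are not rectified: a ray, as slopes to the right and down, at radius r is drawn at 1 + k1 r^2 times it, then the intrinsics apply), "rvec" (rotation vector, rad) and "tvec" (3), from world to camera coordinates, as OpenCV has them. Camera axes: x right, y down, z forward; pixel columns grow to the right and rows downward; lengths in m; the calibration is good to about 2 mm. A picture is of the moment at which its call begins.
- job.finish_job(): hands the job in; it is judged then, once.
The state is a dict: "time_s": time; "joints": joint angles; "joint_vel": joint speeds; "joint_efforts": joint torques, N m; "tcp_pos": TCP position; "orientation": TCP orientation; "force": force on the tool from outside, world axes, zero at the start; "wrist_torque": the same for the moment, N m; "grip_width": opening from 0.0 (shut) to 1.0 (fully open); "finger_force": force on a finger pad.
Only numpy, scipy, OpenCV 4.12 (cv2) and the standard library are available. Lean on these libraries where they do the work, as an engineer would, in place of code of your own. Each camera call takes 0.05 s, during which the arm holds its last target. There are 200 camera calls.

### The job

Grinding is about to start at this bench, so close up the supplies: with your fingertips push the drawer that holds the flat round grinding discs fully shut by its front, and push the open lid of the box of torch spares down until it is fully closed, in either order. Leave the drawer of nuts and bolts open just as it is. Only push from outside: grip or lift nothing, do not reach inside the drawers or under the lid, do not open anything wider, and do not shift the box or disturb the can, mug and wrench.

Things in the scene. Friction and masses are not known exactly. Their poses are not given: they have to be found in the camera images.
- disc_unit: grey one-drawer unit whose drawer holds the flat round grinding discs. Fixed housing 200 deep x 140 wide x 80 mm high, open in front. Origin on the bench under the middle of its front rim; x points into the housing (the way the drawer closes), y left, z up. In the left, middle or right place, turned up to 0.2 rad.
- disc_drawer (a joint): opening of the drawer with the discs (to be shut), in m: 0 fully shut against its stop, grows as it comes out (starts at 0.07 to 0.10, travel 0.12). It slides along the housing's x with about 1.5 N of friction and stays where it is left.
- disc_front (a point): Centre of the front panel's outer face, 42 mm above the bench, 12 mm in front of the housing's rim when shut; axes as the housing's. Panel 138 wide, 70 high (7 to 77 mm above the bench), 12 thick. A finger lip 60 wide stands 10 mm out of it, 56 to 64 mm above the bench: upright fingers meet the lip first.
- disc_liner: the inside of the disc drawer: open steel tray 180 long x 126 wide x 55 mm high behind the front panel, holding a stack of flat dark round grinding discs, 76 mm across, with a pale round centre. Not to be touched. Axes as the housing's; origin on the bench level under the back face of the front panel.
- nut_unit: grey one-drawer unit, the same from outside, whose drawer holds loose nuts and bolts. Fixed housing 200 deep x 140 wide x 80 mm high, open in front. Origin on the bench under the middle of its front rim; x points into the housing (the way the drawer closes), y left, z up. In the left, middle or right place, turned up to 0.2 rad.
- nut_front (a point): the same point on the front of the drawer of nuts and bolts, which has the same shape and sizes, is open by 70 to 100 mm and must stay as it is.
- nut_liner: the inside of the other drawer: same tray, holding small steel nuts and bolts. Not to be touched. Axes and origin as for the disc drawer's tray.
- spares_box: grey steel box with a hinged lid, 150 deep (x) x 170 wide (y) x 70 mm high without its lid, standing loose on the bench, about 3 kg, with brass and copper torch spares inside. Origin at the centre of its underside; x points away from the robot, turned by up to 0.2 rad. In the left, middle or right place.
- lid (a joint): opening angle of the box's lid in rad: 0 shut and level on the rim, grows as its near edge rises (starts at 0.6 to 1.0). Stiff friction hinge (about 0.3 N m): it stays where it is left, and takes about 2 to 4 N near its edge to push down.
- lid_hinge (a point): middle of the lid's hinge line, on the box's far (+x) rim, 75 mm behind its centre, 70 mm above the bench; turns with the lid. The lid is a flat plate 154 mm from hinge to free edge, 174 wide, 5 thick, no handle. Open, it leans up and towards the robot, its outer face looking up and away from the robot; shut, its top is 75 mm above the bench.
- lid_edge (a point): middle of the lid's free edge, on its outer face; 154 mm from the hinge line; moves with the lid.
- lid_skin: thin steel lining on the inner (under) side of the lid, set back 8 mm from its edges. Not to be touched. Origin on the hinge line, axes as the lid's.
- spray_can: bare aluminium spray can, 60 mm across, 170 mm high, loose, right of the work; origin at its underside centre. Leave alone.
- mug: white mug, 80 mm across, 90 mm high, loose, left of the work; origin at its underside centre. Leave alone.
- wrench: open-ended steel wrench, 150 mm long, lying loose across the top of the housing of the nuts-and-bolts drawer, 80 mm above the bench; origin at its underside, x along its handle. Leave alone.
Mind the look-alikes: they are no part of the job. What is shaped like the spares_box but purple is not meant.

How it is judged:
At the end, for the whole second after the job is handed in: The disc drawer is shut to within 4 mm, the lid is down to within 0.05 rad, the nuts-and-bolts drawer is within 10 mm of where it was, the spares box stands at rest within 25 mm of where it was, and the can, mug and wrench are within 20 mm of theirs (value of joint disc_drawer below 0.004 m and value of joint lid below 0.05 rad and distance of nut_front from where it was at the start of the episode below 0.01 m and distance of spares_box from where it was at the start of the episode below 0.025 m and linear speed of spares_box below 0.02 m/s and distance of each of spray_can, mug, wrench from where it was at the start of the episode below 0.02 m); the robot touches nothing.
It fails at once if a finger reached inside a drawer or under the lid (as in pinching it) (contact force between the fingers and disc_liner above 0.5 N or contact force between the fingers and nut_liner above 0.5 N or contact force between the fingers and lid_skin above 0.5 N).
It fails at once if the disc drawer was pulled out beyond 113 mm, or the lid opened beyond 1.12 rad (value of joint disc_drawer above 0.113 m or value of joint lid above 1.12 rad).
It fails at once if the nuts-and-bolts drawer was moved by more than 10 mm (distance of nut_front from where it was at the start of the episode above 0.01 m).
It fails at once if the spares box was shifted by more than 25 mm, or lifted by more than 8 mm (distance of spares_box from where it was at the start of the episode above 0.025 m or height (world z) of spares_box above 0.008 m).
It fails at once if a bystander (spray can, mug or wrench) was moved by more than 20 mm (distance of any of spray_can, mug, wrench from where it was at the start of the episode above 0.02 m).
It also fails if it takes over 56 s, if anything falls off the work surface, if the arm or the gripper's body presses on something with over 40 N, if the wrist force passes 120 N, or if a joint passes its speed limit or range.

## Working session

There is one attempt and no reset: what is moved stays moved. The work goes in short steps, Python scripts to look and compute and a shell command to move; the robot and the scene stay as the last step left them, time stands still between calls to the robot, and variables do not carry over. Pictures are saved under pics/ and viewed, at most 10 in all, crops included, and the job is handed in when it is done.

```bash
mkdir -p pics
cat > h.py <<'E'
import numpy as np,cv2
from station import sensors,eyes,job
def grab(n):
    f=eyes.grab_frame(n); np.savez(''+n+'.npz',**f); return f
def load(n): return dict(np.load(''+n+'.npz'))
def cloud(f):
    K=np.array(f['camera_matrix']);k1=float(f['k1']);z=f['z_map'];h,w=z.shape
    u,v=np.meshgrid(np.arange(w),np.arange(h))
    p=cv2.undistortPoints(np.stack([u,v],-1).reshape(-1,1,2).astype(float),K,np.array([k1,0,0,0.])).reshape(h,w,2)
    c=np.dstack([p*z[...,None],z]); R=cv2.Rodrigues(np.array(f['rvec'],float))[0]
    P=(c.reshape(-1,3)-np.array(f['tvec']).reshape(3))@R
    P=P.reshape(h,w,3); P[z==0]=np.nan; return P
E
python3 - <<'E'
from h import *
for n in('scene','top'):
    f=grab(n); cv2.imwrite(f'pics/{n}0.png',f['frame'][...,::-1])
print(sensors.get_obs())
E
```

```text
{'time_s': 0.1, 'joints': array([-1.43948888,  0.42662721,  0.07385983,  1.60656601, -0.03411493,
        1.11083749, -0.06711064]), 'joint_vel': array([ 0.00060086, -0.00154316,  0.00140147, -0.00307694, -0.00055564,
        0.00088178,  0.00204553]), 'joint_efforts': array([ 6.94248112e-03, -9.51530886e+01,  3.77075896e+00, -4.64411724e+01,
        1.96345837e-02,  6.41357561e-03,  2.94705512e-05]), 'tcp_pos': array([0.18698464, 0.64818955, 0.24169886]), 'orientation': array([-4.81509643e-05,  1.39970493e-01,  9.90155500e-01, -5.87395190e-04]), 'force': array([-0.43577105, -0.33624646,  0.38255521]), 'wrist_torque': array([-0.02174926, -0.01871231,  0.03158529]), 'finger_force': 0.0, 'grip_width': 1.0031412538844788}
```

View pics/scene0.png

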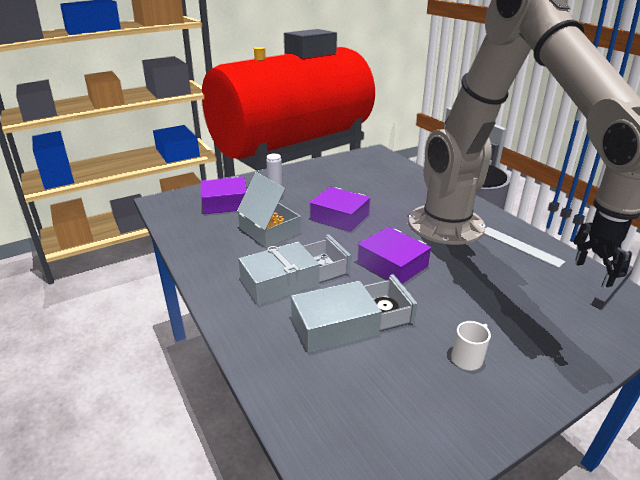

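View pics/top0.png

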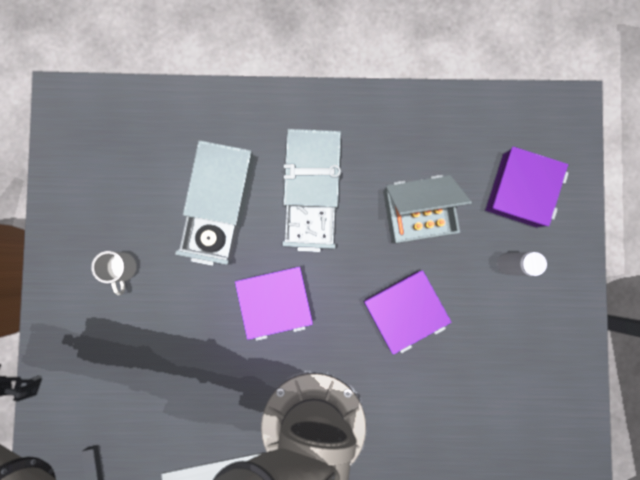

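The top view shows three grey candidates. The unit on the left (tray at 209,237) holds a dark round disc with a pale centre, so it is disc_unit. The middle unit (tray at 310,225, wrench at 312,171) holds nuts and bolts. The open grey box is at (425,210), its contents orange. The purple boxes at (275,303), (408,312) and (528,187) are look-alikes. I'll measure these and confirm in one crop.

Run:
```python
from h import *
f=load('top'); P=cloud(f)
a=f['frame'][120:270,160:480,::-1]; cv2.imwrite('pics/crop.png',cv2.resize(a,None,fx=2.5,fy=2.5,interpolation=cv2.INTER_CUBIC))
z=P[...,2]
def rect(name,sl,zlo,zhi):
    m=np.zeros(z.shape,bool); m[sl]=1; m&=(z>zlo)&(z<zhi)
    q=P[m]; r=cv2.minAreaRect(q[:,:2].astype(np.float32)); print(name,len(q),'c',np.round(r[0],3),'size',np.round(r[1],3),'ang',round(r[2],1),'z',q[:,2].mean().round(3)); print(cv2.boxPoints(r).round(3).tolist()); return q
S=np.s_
rect('disc house',S[130:226,175:262],.07,.09)
rect('disc front',S[215:275,170:245],.066,.09)
rect('disc lip',S[255:275,170:245],.045,.068)
rect('nut house',S[120:207,275:350],.07,.085)
rect('nut front',S[235:258,275:350],.066,.09)
q=rect('lid',S[170:213,380:475],.09,.3)
q=q[~np.isnan(q[:,0])]; c=q.mean(0);n=np.linalg.svd(q-c)[2][2];print('lid plane',c.round(3),n.round(3), 'tilt',np.arccos(abs(n[2])), 'res',np.std((q-c)@n),'zmax',q[:,2].max())
rect('box rim',S[180:250,380:475],.05,.078)
rect('purpleL',S[260:345,230:318],.05,.09)
rect('purpleR',S[268:358,362:455],.05,.09)
rect('purpleFar',S[145:230,483:572],.05,.09)
rect('can',S[240:285,515:555],.14,.2)
rect('mug',S[240:300,85:140],.05,.12)
```

```text
disc house 4141 c [0.647 0.261] size [0.142 0.203] ang 79.6 z 0.082
[[0.5339999794960022, 0.20999999344348907], [0.734000027179718, 0.17299999296665192], [0.7599999904632568, 0.31200000643730164], [0.5600000023841858, 0.3490000069141388]]
disc front 705 c [0.505 0.285] size [0.137 0.142] ang 79.3 z 0.078
[[0.421999990940094, 0.23100000619888306], [0.5619999766349792, 0.20499999821186066], [0.5870000123977661, 0.3400000035762787], [0.4480000138282776, 0.3659999966621399]]
disc lip 92 c [0.443 0.278] size [0.026 0.099] ang 0.8 z 0.064
[[0.42899999022483826, 0.328000009059906], [0.4309999942779541, 0.2280000001192093], [0.4569999873638153, 0.2280000001192093], [0.4560000002384186, 0.328000009059906]]
nut house 3316 c [0.69  0.014] size [0.143 0.204] ang 88.2 z 0.081
[[0.5860000252723694, -0.05400000140070915], [0.7900000214576721, -0.05999999865889549], [0.7940000295639038, 0.08299999684095383], [0.5910000205039978, 0.08900000154972076]]
nut front 357 c [0.489 0.019] size [0.134 0.039] ang 89.6 z 0.077
[[0.4690000116825104, -0.04800000041723251], [0.5080000162124634, -0.0480000004172325
[... 1191 characters left out ...]
 4075 c [ 0.648 -0.566] size [0.165 0.176] ang 71.7 z 0.076
[[0.5389999747276306, -0.6169999837875366], [0.7059999704360962, -0.671999990940094], [0.7580000162124634, -0.5149999856948853], [0.5910000205039978, -0.46000000834465027]]
can 561 c [ 0.444 -0.525] size [0.057 0.056] ang 61.6 z 0.168
[[0.4059999883174896, -0.5360000133514404], [0.45500001311302185, -0.5630000233650208], [0.4819999933242798, -0.5130000114440918], [0.43299999833106995, -0.4860000014305115]]
mug 575 c [0.411 0.535] size [0.08  0.102] ang 73.5 z 0.076
[[0.3499999940395355, 0.5109999775886536], [0.4480000138282776, 0.4819999933242798], [0.47099998593330383, 0.5580000281333923], [0.37299999594688416, 0.5870000123977661]]
```

View pics/crop.png

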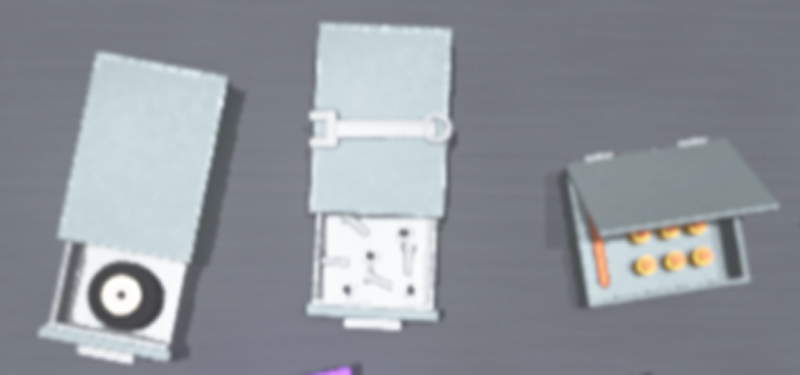

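The crop confirms it: the left tray holds the disc with the pale centre, the middle tray holds nuts and bolts with the wrench on top of its housing, and the right is the open grey box. The sizes match (140x200 housing, 174 lid). The disc unit's rim is at about (0.547, 0.280), yaw -0.183, opening about 0.09. I'll close the fingers and stage in front of the disc drawer.

```bash
python3 -m inch '0 0 0 0 0 -0.098 0; -0.038 -0.0423 0 0 0 0 0; -0.038 -0.0423 0 0 0 0 0; -0.038 -0.0423 0 0 0 0 0; -0.038 -0.0423 0 0 0 0 0; -0.038 -0.0423 0 0 0 0 0; -0.038 -0.0423 0 0 0 0 0; -0.038 -0.0423 0 0 0 0 0' 20; python3 -m inch '0 0 0 0 0 0 0'
```

```text
time_s: 1.1
tcp_pos: [0.3954, 0.3072, 0.2423]
orientation: [-0.0, 0.091, 0.996, 0.0]
force: [1.6, 0.6, -0.7]
grip_width: -0.001
finger_force: 0.0
time_s: 1.23
tcp_pos: [0.3968, 0.3051, 0.2424]
orientation: [0.0, 0.094, 0.996, -0.0]
force: [0.1, 1.1, -0.8]
grip_width: -0.002
finger_force: 0.0
```

```bash
python3 -m inch '0 0 0.047 0 0 0 0; 0 0 0.047 0 0 0 0; 0 0 0.047 0 0 0 0; 0 0 0.047 0 0 0 0; 0 0 0 0 0 0 0'
python3 - <<'E'
from h import *
f=grab('scene'); cv2.imwrite('pics/s1.png',cv2.resize(f['frame'][220:370,260:460,::-1],None,fx=4,fy=4,interpolation=cv2.INTER_CUBIC))
E
```

```text
time_s: 1.85
tcp_pos: [0.3929, 0.308, 0.0518]
orientation: [-0.002, 0.091, 0.996, -0.002]
force: [-0.3, -0.4, 0.9]
grip_width: 0.001
finger_force: 0.0
```

View pics/s1.png

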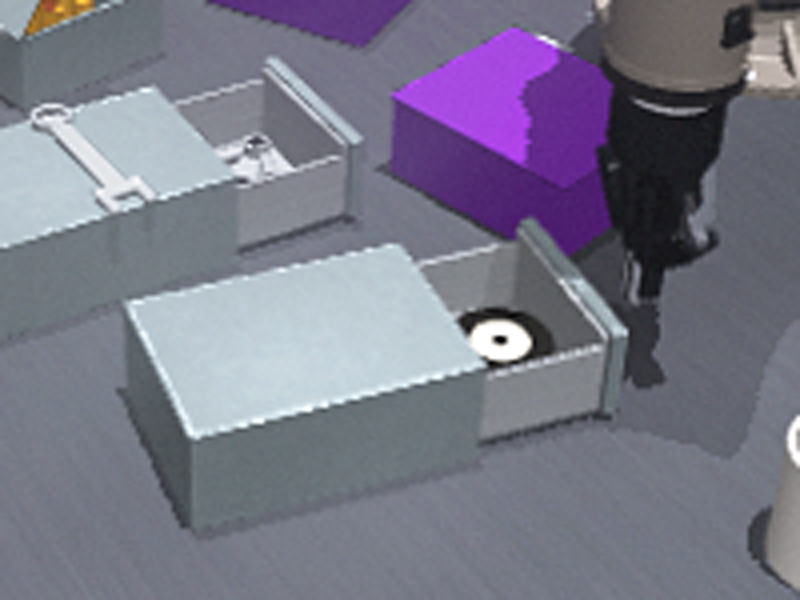

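The closed fingers stand upright in front of the drawer front and lip (crop about 640,290), clear of everything else. Next I push.

```bash
python3 -m inch '-0.014 0 0 0 0 0 0; -0.014 0 0 0 0 0 0; -0.014 0 0 0 0 0 0; -0.014 0 0 0 0 0 0; -0.014 0 0 0 0 0 0; -0.014 0 0 0 0 0 0; -0.014 0 0 0 0 0 0; -0.007 0 0 0 0 0 0'; python3 -m inch '-0.006 0 0 0 0 0 0; -0.005 0 0 0 0 0 0; -0.004 0 0 0 0 0 0; 0 0 0 0 0 0 0'
```

```text
time_s: 2.9
tcp_pos: [0.499, 0.2895, 0.0542]
orientation: [0.0, 0.092, 0.996, -0.0]
force: [-1.7, 1.0, 1.8]
grip_width: -0.001
finger_force: 1.0
time_s: 3.4
tcp_pos: [0.5131, 0.2871, 0.0543]
orientation: [0.0, 0.091, 0.996, 0.0]
force: [-0.2, -0.1, -0.6]
grip_width: -0.0
finger_force: 0.0
```

```bash
python3 -m inch '-0.003 0 0 0 0 0 0; -0.003 0 0 0 0 0 0'; python3 -m inch '-0.003 0 0 0 0 0 0; 0 0 0 0 0 0 0';python3 -m inch '-0.003 0 0 0 0 0 0; 0 0 0 0 0 0 0'
```

```text
time_s: 3.65
tcp_pos: [0.5149, 0.2869, 0.0541]
orientation: [-0.003, 0.09, 0.996, -0.001]
force: [-35.2, 2.5, 26.2]
grip_width: 0.001
finger_force: 17.9
time_s: 3.9
tcp_pos: [0.515, 0.2869, 0.0537]
orientation: [-0.006, 0.09, 0.996, -0.001]
force: [-41.5, 3.2, 28.7]
grip_width: -0.0
finger_force: 20.9
time_s: 4.15
tcp_pos: [0.5151, 0.2869, 0.0535]
orientation: [-0.008, 0.089, 0.996, -0.002]
force: [-59.5, 4.0, 41.4]
grip_width: -0.004
finger_force: 29.7
```

The drawer hit its stop at TCP x=0.515, exactly where the geometry puts shut. I back off and raise, then check.

```bash
python3 -m inch '0.015 0 0 0 0 0 0; 0.025 0 0 0 0 0 0; 0.02 0 0 0 0 0 0; 0 0 -0.05 0 0 0 0; 0 0 -0.05 0 0 0 0; 0 0 -0.05 0 0 -0.125 0; 0 0 -0.05 0 0 -0.125 0; 0 0 -0.05 0 0 -0.124 0'; python3 -m inch '0 0 0 0 0 0 0'
python3 - <<'E'
from h import *
from scipy.spatial.transform import Rotation as R
o=sensors.get_obs();q=o['orientation'];M=R.from_quat([*q[1:],q[0]]).as_matrix()
print(M.round(3)); print('tool delta',(M.T@(np.array([.628,-.272,.30])-o['tcp_pos'])).round(3))
f=grab('scene'); cv2.imwrite('pics/s2.png',f['frame'][...,::-1])
P=cloud(f)
E
```

```text
time_s: 5.15
tcp_pos: [0.4653, 0.2958, 0.3062]
orientation: [0.0, -0.097, 0.995, 0.0]
force: [-0.2, 0.4, -0.9]
grip_width: -0.001
finger_force: 0.0
time_s: 5.28
tcp_pos: [0.4668, 0.2968, 0.3083]
orientation: [0.003, -0.096, 0.995, 0.002]
force: [-0.0, -0.5, -1.2]
grip_width: -0.003
finger_force: 0.0
[[-0.982 -0.191  0.005]
 [-0.191  0.982  0.005]
 [-0.006  0.004 -1.   ]]
tool delta [-0.049 -0.589  0.006]
```

View pics/s2.png

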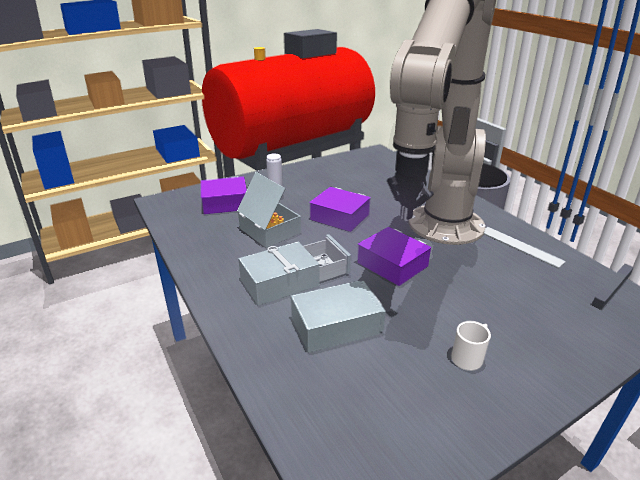

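The disc drawer (340,312) looks shut, and the nut drawer and everything else are unchanged. I'll move over to the outer side of the lid, rising slightly on the way.

```bash
python3 -m inch '-0.005 -0.055 0 0 0 0 0; -0.005 -0.055 0 0 0 0 0; -0.005 -0.055 0 0 0 0 0; -0.005 -0.055 0 0 0 0 0; -0.005 -0.055 0 0 0 0 0; -0.005 -0.055 0 0 0 0 0; -0.005 -0.055 0 0 0 0 0; -0.005 -0.055 0 0 0 0 0'; python3 -m inch '-0.005 -0.055 0 0 0 0 0; -0.004 -0.055 0 0 0 0 0; 0 -0.039 0 0 0 0 0; 0 0 0 0 0 0 0'
python3 - <<'E'
from h import *
f=grab('top');P=cloud(f);z=P[...,2]
# drawer check
m=np.zeros(z.shape,bool);m[130:275,170:262]=1;m&=(z>.055)&(z<.09)
print(np.round(cv2.minAreaRect(P[m][:,:2].astype(np.float32)),3) if 0 else cv2.minAreaRect(P[m][:,:2].astype(np.float32)))
cv2.imwrite('pics/t2.png',f['frame'][...,::-1])
E
```

```text
time_s: 6.32
tcp_pos: [0.5883, -0.13, 0.303]
orientation: [-0.001, -0.095, 0.995, -0.0]
force: [1.7, 2.2, -0.1]
grip_width: 0.001
finger_force: 0.0
time_s: 6.82
tcp_pos: [0.6245, -0.2765, 0.3023]
orientation: [-0.001, -0.093, 0.996, -0.001]
force: [0.1, 0.3, 0.2]
grip_width: -0.004
finger_force: 0.0
((0.635826051235199, 0.2629638910293579), (0.1417321115732193, 0.2244044691324234), 79.5719223022461)
```

View pics/t2.png

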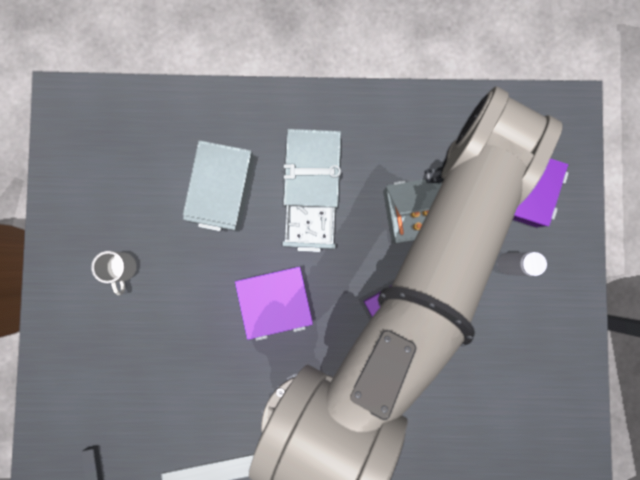

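The disc drawer is shut: the grey top now measures 224 mm, which is 200+12+10. The gripper is over the lid at about (435,172). I lower, then follow the lid's arc.

```bash
python3 -m inch '0 0 0.029 0 0 0 0; 0 0 0.029 0 0 0 0; 0 0 0.029 0 0 0 0; 0 0 0 0 0 0 0; 0.008 0 0.015 0 0 0 0; 0.008 0 0.015 0 0 0 0'; python3 -m inch '0.010 0 0.008 0 0 0 0; 0.009 0 0.007 0 0 0 0; 0.006 0 0.007 0 0 0 0; 0.006 0 0.007 0 0 0 0'
python3 - <<'E'
from h import *
f=grab('scene'); cv2.imwrite('pics/s3.png',cv2.resize(f['frame'][120:270,190:390,::-1],None,fx=4,fy=4,interpolation=cv2.INTER_CUBIC))
E
```

```text
time_s: 7.62
tcp_pos: [0.6095, -0.2761, 0.1872]
orientation: [0.001, -0.095, 0.995, -0.0]
force: [-0.1, -0.0, 0.3]
grip_width: -0.004
finger_force: 0.0
time_s: 8.12
tcp_pos: [0.5792, -0.2823, 0.1582]
orientation: [0.0, -0.095, 0.995, -0.0]
force: [0.2, 0.2, 2.0]
grip_width: -0.003
finger_force: 0.7
```

View pics/s3.png

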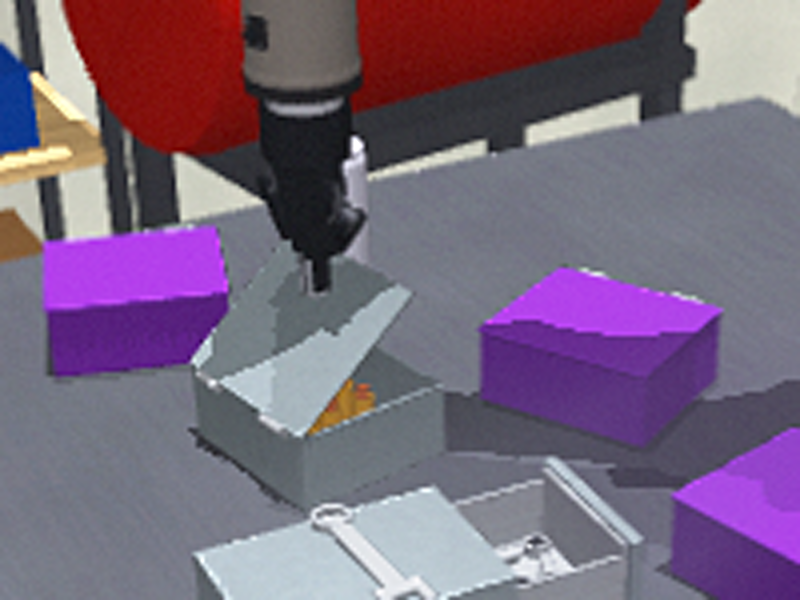

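The fingertips (crop 320,285) press on the outer face, inside the free edge, and the lid is coming down. I continue along the arc.

```bash
python3 -m inch '0.005 0 0.008 0 0 0 0; 0.005 0 0.008 0 0 0 0; 0.004 0 0.0085 0 0 0 0; 0.004 0 0.0085 0 0 0 0; 0.0025 0 0.009 0 0 0 0; 0.0025 0 0.009 0 0 0 0'; python3 -m inch '0.001 0 0.008 0 0 0 0; 0.001 0 0.006 0 0 0 0; 0 0 0.003 0 0 0 0; 0 0 0 0 0 0 0'
```

```text
time_s: 8.93
tcp_pos: [0.5567, -0.2864, 0.1067]
orientation: [-0.0, -0.095, 0.995, 0.0]
force: [-0.1, 0.2, 1.4]
grip_width: -0.003
finger_force: 0.4
time_s: 9.43
tcp_pos: [0.5549, -0.2867, 0.0902]
orientation: [-0.0, -0.095, 0.995, 0.0]
force: [-0.1, -0.3, -0.4]
grip_width: 0.001
finger_force: 0.0
```

```bash
python3 -m inch '0 0 0.003 0 0 0 0; 0 0 0 0 0 0 0'; python3 -m inch '0 0 0.002 0 0 0 0; 0 0 0 0 0 0 0'; python3 -m inch '0 0 0.001 0 0 0 0; 0 0 0 0 0 0 0'
```

```text
time_s: 9.68
tcp_pos: [0.5549, -0.2867, 0.0873]
orientation: [-0.0, -0.095, 0.995, -0.0]
force: [-0.3, -0.0, -0.8]
grip_width: -0.002
finger_force: 0.0
time_s: 9.93
tcp_pos: [0.5551, -0.2868, 0.086]
orientation: [0.0, -0.095, 0.995, 0.0]
force: [-2.6, 2.2, 12.5]
grip_width: -0.003
finger_force: 6.4
time_s: 10.18
tcp_pos: [0.5551, -0.2869, 0.0859]
orientation: [0.001, -0.095, 0.995, 0.0]
force: [-8.1, 5.3, 27.4]
grip_width: 0.002
finger_force: 13.8
```

The TCP is at 0.086, so the tips are at 0.075, the shut lid height, and the force is rising: the lid is seated. I raise, swing clear and check.

```bash
python3 -m inch '0 0 -0.02 0 0 0 0; 0 0 -0.05 0 0 0 0; 0 0 -0.05 0 0 0 0; 0 0 -0.05 0 0 0 0; 0 0 -0.05 0 0 0 0; 0 0.055 0 0 0 0 0; 0 0.055 0 0 0 0 0; 0 0.055 0 0 0 0 0'; python3 -m inch '0 0.055 0 0 0 0 0; 0 0.055 0 0 0 0 0; 0 0.055 0 0 0 0 0;0 0.055 0 0 0 0 0; 0 0.055 0 0 0 0 0; 0 0.055 0 0 0 0 0; 0 0 0 0 0 0 0; 0 0 0 0 0 0 0'
python3 - <<'E'
from h import *
f=grab('top');P=cloud(f);z=P[...,2]
def rect(n,sl,lo,hi):
    m=np.zeros(z.shape,bool);m[sl]=1;m&=(z>lo)&(z<hi);q=P[m];r=cv2.minAreaRect(q[:,:2].astype(np.float32));print(n,len(q),np.round(r[0],3),np.round(r[1],3),round(r[2],1),q[:,2].mean().round(4));return q
S=np.s_
q=rect('lid',S[170:250,380:475],.06,.25)
A=np.c_[q[:,:2],np.ones(len(q))];print('plane',np.linalg.lstsq(A,q[:,2],rcond=None)[0].round(3))
rect('disc',S[130:275,170:262],.055,.09);rect('nut front',S[235:258,275:350],.066,.09)
rect('can',S[240:285,515:555],.14,.2);rect('mug',S[240:300,85:140],.05,.12)
cv2.imwrite('pics/t3.png',f['frame'][...,::-1])
E
```

```text
time_s: 11.18
tcp_pos: [0.523, -0.1233, 0.305]
orientation: [0.001, -0.095, 0.995, -0.0]
force: [0.5, -0.2, 0.6]
grip_width: -0.001
finger_force: 0.0
time_s: 12.18
tcp_pos: [0.461, 0.1987, 0.3047]
orientation: [0.0, -0.095, 0.995, -0.0]
force: [-0.7, 0.0, -0.2]
grip_width: -0.0
finger_force: 0.0
lid 3934 [ 0.587 -0.28 ] [0.164 0.175] 9.9 0.0768
plane [ 0.002 -0.002  0.075]
disc 3810 [0.64  0.262] [0.142 0.215] 80.0 0.0812
nut front 346 [0.485 0.019] [0.035 0.133] 7.0 0.0769
can 563 [ 0.445 -0.525] [0.057 0.057] 18.7 0.1676
mug 573 [0.41  0.535] [0.08  0.103] 73.9 0.0761
```

View pics/t3.png

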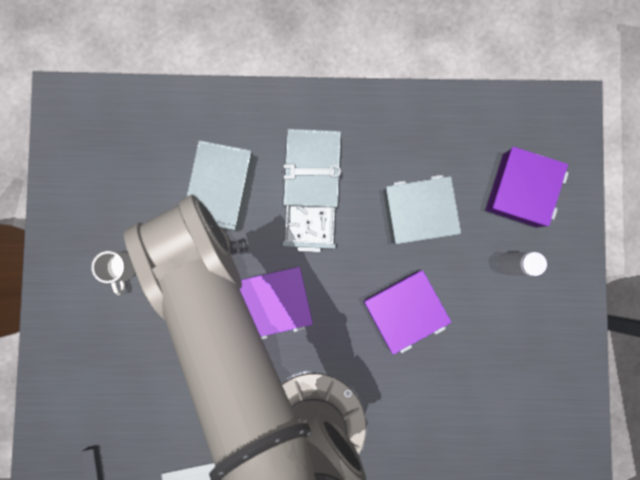

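The picture shows the lid flat (slope 0.002, box centre unmoved at 423,210), the disc drawer shut, the nut drawer, wrench, can and mug unchanged, and the arm clear. I hand in.

```bash
python3 -c "
from station import job
print(job.finish_job())"
```

```text
the job is handed in; nothing more can be done
None
```

The disc drawer and the spares box lid are both pushed fully shut, the nuts-and-bolts drawer, box, can, mug and wrench look unmoved in the last picture, and the job is handed in (no verdict was returned).

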